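# Find the hidden release in the dowel rack's rail

## Task

The dowel rack is locked and its release tongue sits in a notch somewhere along the top edge of the front rail. Put a closed fingertip on that edge near its left end, stroke rightwards along the edge from there to feel for the notch, then press the tongue inside it fully down so that the brass keeper slides clear of the dowels, and move the hand away. Do not force the rack, do not touch the keeper or pick anything up, and leave the lamp parts and pliers where they are.

Things in the scene. Friction and masses are not known exactly. Their poses are not given: they have to be found in the camera images.
- rack: fixed wooden dowel rack, 150 (x) x 470 (y) x 101 mm high; origin at the centre of its underside, x towards its back, y to its left as the robot faces it. At its front stands the touch rail, a wooden bar 24 mm thick along y, flat top edge 90 mm above the shelf. Behind it a trough, then six dowels 99 mm behind the rail's centre line, and a thin turquoise upstand 78 mm high.
- rail_left (a point): left end (robot's left) of the touch rail, on the centre line of its top edge; axes as the rack, so the rail runs towards its -y. The edge is level and plain but for one notch (0.3 mm steps at 135 and 315 mm from here). The notch is 46 mm long, open to front and back, its centre anywhere from 160 to 290 mm from this end, different each time and not given
- rail_right (a point): right end of the touch rail, on the centre line of its top edge, 450 mm from rail_left
- tongue (a joint): dark wooden release tongue hidden inside the rail, 22 mm across, exposed only in the notch, whose floor it forms along its whole length, its top 6 mm below the rail's edge. Value: metres pressed straight down, 0 at rest to 0.008 fully down (top then 14 mm below the edge). Moves against a steady drag of about 5 N and stays where it is left
- keeper (a joint): sliding brass keeper bar with six tabs over the dowel tops, geared to the tongue: 2.5 mm of slide to the rack's left (+y) per 1 mm of tongue; 0 locked to 0.020 open. Not to be touched
- keeper_mid (a point): top of the keeper at its middle, 89 mm behind the rail's centre line, 100 mm above the shelf; the bar is 430 mm long along y and slides with its joint
- lantern_top_c (a point): centre of the loose pierced copper lantern top, a dome 96 mm across and 70 mm high with its loop
- finial_c (a point): centre of the loose turned brass finial, 34 mm across and 70 mm high, standing
- cup_shade_c (a point): centre of the loose pink glass cup shade, 68 mm across and 65 mm high, open upwards
- pliers_c (a point): centre of the loose steel round-nose pliers with red grips, lying flat, 120 mm long (along their x), 54 mm wide, 12 mm thick

How it is judged (in metres and radians):
On the way, in this order (a step that is already met when the one before it is completed fails the run):
1. a fingertip rests on the top edge of the rail within its leftmost 75 mm (contact force between the fingers and rack above 0.4 N and y of the grasp point in the frame of rail_left between -0.075 and 0.012 m and x of the grasp point in the frame of rail_left between -0.035 and 0.035 m and z of the grasp point in the frame of rail_left above 0 m), for 0.1 s.
2. the fingertip strokes the edge farther right, still touching it between 85 and 130 mm from the left end (contact force between the fingers and rack above 0.4 N and y of the grasp point in the frame of rail_left between -0.13 and -0.085 m and x of the grasp point in the frame of rail_left between -0.035 and 0.035 m and z of the grasp point in the frame of rail_left above 0 m), for 0.1 s.
3. the fingers press the tongue in the notch fully down (6.5 of its 8 mm) (value of joint tongue above 0.0065 m and value of joint keeper above 0.0155 m and contact force between the fingers and tongue above 0.5 N), for 0.1 s.
At the end, for the whole second after the job is handed in: The tongue is at least 6.5 mm down and stays there, the keeper has slid at least 15.5 mm, and each lamp part and the pliers lie still within 20 mm of where they began (value of joint tongue above 0.0065 m and value of joint keeper above 0.0155 m and velocity of joint tongue below 0.01 m/s and distance of each of lantern_top_c, finial_c, cup_shade_c, pliers_c from where it was at the start of the episode below 0.02 m and linear speed of each of lantern_top, finial, cup_shade, pliers below 0.02 m/s); the robot touches nothing.
It fails at once if the keeper is touched or pushed by the robot (contact force between any of the fingers, the arm and keeper above 0.5 N).
It fails at once if the rack is forced (over 45 N) (contact force between any of the fingers, the arm and rack above 45 N).
It fails at once if a lamp part or the pliers is pushed away (20 mm) or picked up (distance of any of lantern_top_c, finial_c, cup_shade_c, pliers_c from where it was at the start of the episode above 0.02 m).
It also fails if it takes over 67 s, if anything falls off the work surface, if the arm or the gripper's body presses on something with over 40 N, if the wrist force passes 120 N, or if a joint passes its speed limit or range.

## Robot

A 6-joint arm with a two-finger parallel gripper is mounted at the origin on the work surface. World frame = base frame: x ahead of the robot, y to its left, z up, the work surface at z = 0. Lengths are in mm, angles in rad, forces in N, time in s.
With the tool pointing down it reaches from about 325 to 850 mm from the base axis. Payload 15.5 kg.
Tool frame: the origin (TCP) lies at the very end of the fingers, on their centre line; the grasp point (between the pads) lies 19 mm behind it (manip.pinch_z is the distance from the TCP to the grasp point, in mm); z points along the fingers, y is the line along which they close (so a half turn about z gives the same grasp; the last joint's range is limited). The gripper opens to 91 mm and grips with 3 to 60 N. Pads are 32 mm wide; open, the fingers measure 118 mm over their backs; the gripper's body (76 mm by 178 mm) begins 60 mm behind the grasp point.
Start: joints at [1.169, 0.494, 1.345, -0, 1.302, -0.096], TCP at [188.155, 596.007, 213.915] pointing down, gripper open.
Joint ranges: [-2.91, 2.91], [-0.82, 2.16], [0.22, 2.67], [-1.22, 4.37], [0.12, 2.79], [-3.08, 3.08]. Speed limits (rad/s): [1.89, 1.89, 2.57, 3.01, 3.01, 3.01].

## Interface

Orientations are given as a unit quaternion [w, x, y, z].
In Python, from rig import manip, viewer gives the robot as it stands.
- The arm moves only by the tool carry_out, never from a script. Its argument "increments" is a list of rows, each a list of 3 entries, a list of its own where there are three numbers: the shift along the tool's x, y, z in cm, then the turn about the tool's z in rad, then the finger opening in cm, from 0 to 9.12. In form: [[[x, y, z], twist, claw], ...]. A call has 1 to 20 rows; each row is the pose to reach, as a shift and turn from the pose commanded when the call began, along the tool's axes at that moment; what a row does not reach only later rows make up. A row lasts 1/10 s, in which the tool goes at most 50 mm and 8.59 degrees, less where a joint would pass 70% of its speed; a pose out of reach is approached as far as the arm can. A call with a gripper value outside its range is refused whole. The fingers move at their own pace and stop on an object; "squeeze" is the grip in N (left out, the last holds). Time passes only in rows, so rows that repeat a pose let the fingers close. It gives the time, the measured TCP pose, the force, the opening and the grip force at its end, in the units of the state.
- manip.read_state(): the state, without advancing time (a new reading comes with each control period).
- viewer.get_image(name): name is "scene" or "top"; returns (picture, depth): 420x560x3 uint8, red, green, blue; 420x560 float32, mm along the optical axis (not along the pixel's ray), 0 where there is no reading.
- viewer.calibration(name): a dict with "fx", "fy", "cx", "cy" (pixels), "k1" (the pictures are not rectified: a ray, as slopes to the right and down, at radius r is drawn at 1 + k1 r^2 times it, then the intrinsics apply), "origin" and "attitude" of the camera in the world. Camera axes: x right, y down, z forward; pixel columns grow to the right and rows downward; lengths in mm; the calibration is good to about 2 mm. A picture is of the moment at which its call begins. calibration takes no time and is no camera call.
- manip.job_done(): hands the job in; it is judged then, once.
The state is a dict: "clock": time; "joint_pos": joint angles; "joint_vel": joint speeds; "effort": joint torques, N m; "tcp_pos": TCP position; "orientation": TCP orientation; "force": force on the tool from outside, world axes, zero at the start; "ft_torque": the same for the moment, N m; "width": finger opening in mm; "gripper_force": force on a finger pad.
Only numpy, scipy, OpenCV 4.12 (cv2) and the standard library are available. Lean on these libraries where they do the work, as an engineer would, in place of code of your own. Each camera call takes 0.05 s, during which the arm holds its last target. There are 200 camera calls.

## Working session

There is one attempt and no reset: what is moved stays moved. The work goes in short steps, Python scripts to look and compute and a tool call to move; the robot and the scene stay as the last step left them, time stands still between calls to the robot, and variables do not carry over. Pictures are saved under pics/ and viewed, at most 10 in all, crops included, and the job is handed in when it is done.

Besides the shell and the picture viewer there is one more tool, called after "Request:" as name([rows], argument=value, ...), one row to a line, values as JSON. carry_out: Moves the arm, as the interface text tells. Its arguments: {"type":"object","properties":{"increments":{"type":"array","items":{"type":"array"}},"squeeze":{"type":"number"}},"required":["increments"]}

```bash
ls; mkdir -p pics
python3 - <<'E'
from rig import manip, viewer
import cv2, numpy as np
for n in ("scene","top"):
    p,d=viewer.get_image(n); cv2.imwrite(f"pics/{n}0.png",p[:,:,::-1]); np.save(f"pics/{n}0.npy",d)
    print(viewer.calibration(n))
s=manip.read_state(); print(s); print(manip.pinch_z)
E
```

```text
pics
{'fx': 437.3798986821645, 'fy': 437.3798986821645, 'cx': 279.2568347030253, 'cy': 205.78810900250772, 'k1': -0.03626827759005823, 'origin': array([966.40235287,  81.07427383, 748.42160391]), 'attitude': array([-0.17806853,  0.63731679,  0.71939029, -0.21117885])}
{'fx': 446.9977259665402, 'fy': 446.9977259665402, 'cx': 275.840208951627, 'cy': 210.1636590232728, 'k1': -0.02395888623263023, 'origin': array([363.3914889 ,  -3.72766477, 911.79330282]), 'attitude': array([-0.08770548,  0.70678978, -0.69604557,  0.09097544])}
{'clock': 0.1, 'joint_pos': array([ 1.16949613e+00,  4.94120374e-01,  1.34605377e+00, -2.46673617e-05,
        1.30248161e+00, -9.55052104e-02]), 'joint_vel': array([-0.00064188, -0.00075893, -0.00287084,  0.00028688,  0.00083293,
        0.00121998]), 'effort': array([ 1.10804427e-03, -8.80242062e+01, -3.82541585e+01,  7.08392775e-02,
        4.83358372e-02, -3.10830060e-06]), 'tcp_pos': array([188.03615756, 595.69829217, 213.40351934]), 'orientation': array([-1.19159902e-04,  1.52299199e-01,  9.88334291e-01, -5.18161362e-04]), 'force': array([ 0.01645684, -0.52540811, -0.46933839]), 'ft_torque': array([ 0.04324971, -0.02365177, -0.00335153]), 'gripper_force': 0.0, 'width': 91.2350977517429}
18.8
```

View pics/scene0.png

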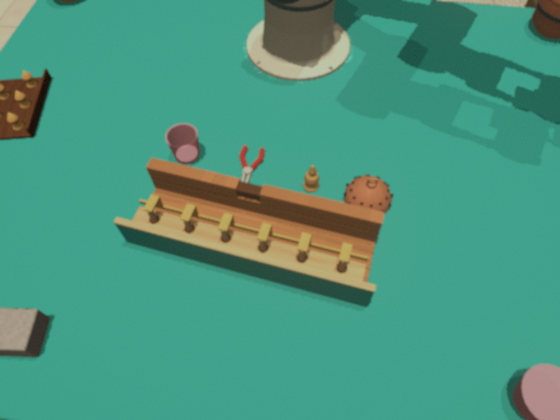

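View pics/top0.png

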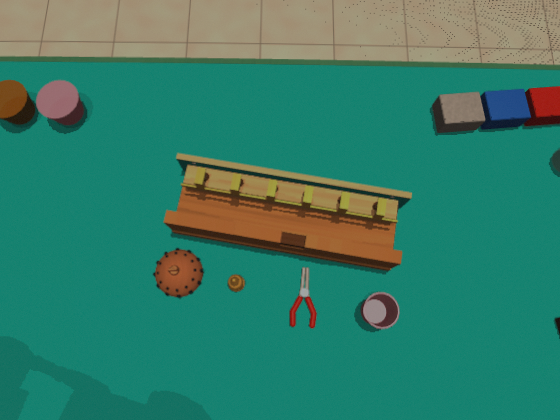

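The scene view shows the rack with its rail facing the robot. In the top view the rail runs from about (167,222) to (400,260), and a dark patch, probably the notch, sits near (293,240). I'll enlarge that area.

```bash
cat > h.py <<'E'
import numpy as np, cv2
from rig import manip, viewer
from scipy.spatial.transform import Rotation as R
def ray(name,uv):
    c=viewer.calibration(name); K=np.array([[c['fx'],0,c['cx']],[0,c['fy'],c['cy']],[0,0,1]])
    n=cv2.undistortPoints(np.array(uv,float).reshape(-1,1,2),K,np.array([c['k1'],0,0,0.]))[:,0]
    q=c['attitude']; r=R.from_quat([q[1],q[2],q[3],q[0]])
    return c['origin'],r.apply(np.c_[n,np.ones(len(n))])
def at_z(name,uv,z):
    o,d=ray(name,uv); return o+d*((z-o[2])/d[:,2])[:,None]
def at_depth(name,uv,dep):
    o,d=ray(name,uv); return o+d*np.array(dep)[:,None]
E
python3 - <<'E'
import cv2
p=cv2.imread("pics/top0.png")[195:285,155:415]
cv2.imwrite("pics/crop.png",cv2.resize(p,None,fx=3,fy=3,interpolation=cv2.INTER_CUBIC))
from h import *
d=np.load("pics/top0.npy")
v,u=np.mgrid[195:285,155:415]; uv=np.c_[u.ravel(),v.ravel()]
P=at_depth("top",uv,d[v,u].ravel())
m=(P[:,2]>86)&(P[:,2]<96); Q=P[m]
print(m.sum(), Q[:,2].mean()); r=cv2.minAreaRect(Q[:,:2].astype(np.float32)); print(r); print(cv2.boxPoints(r))
E
```

```text
2917 90.14613947732575
((558.4879150390625, -22.2701416015625), (450.4078674316406, 97.05045318603516), 81.39494323730469)
[[ 476.81332 -237.67853]
 [ 572.7713  -252.19946]
 [ 640.1625   193.13824]
 [ 544.2045   207.65918]]
```

View pics/crop.png

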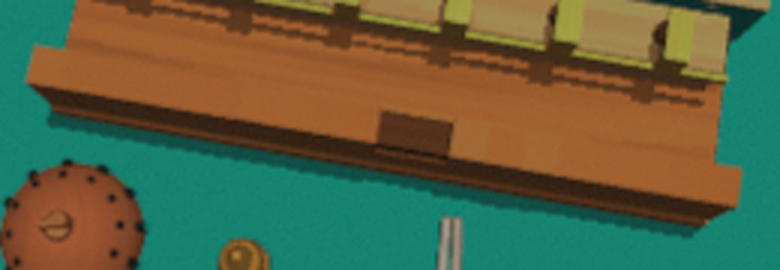

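The crop shows the rail top with corners near (36,45), (28,80), (742,170) and (737,208). The dark notch spans about x 380–453, centred near (416,132).

Run:
```python
from h import *
f=lambda L:[((x-1)/3+155,(y-1)/3+195) for x,y in L]
C=at_z("top",f([(36,45),(28,80),(742,170),(737,208)]),90); print(C.round(1))
L=(C[0]+C[1])/2; Rr=(C[2]+C[3])/2; e=(Rr-L)[:2]; n=np.linalg.norm(e); print("len",n); e/=n; print(L,Rr,np.arctan2(e[1],e[0]))
N=at_z("top",f([(380,110),(455,122),(376,146),(450,158)]),87); print(N.round(1)); print((N-L)[:,:2]@e)
# depth-based refinement
d=np.load("pics/top0.npy"); v,u=np.mgrid[195:285,155:415]; P=at_depth("top",np.c_[u.ravel(),v.ravel()],d[v,u].ravel())
w=np.array([-e[1],e[0]]); s=(P-L)[:,:2]@e; t=(P-L)[:,:2]@w
m=(abs(t)<18)&(P[:,2]>87.5)&(P[:,2]<94)
print("s range",np.percentile(s[m],[.5,99.5]),"t",np.percentile(t[m],[.5,99.5]), "z",np.median(P[m,2]))
for a in range(0,450,10):
    k=(abs(t)<6)&(s>a)&(s<a+10); print(a,round(float(np.median(P[k,2])),1),end="; ")
r=cv2.minAreaRect(P[m][:,:2].astype(np.float32)); print(r); print(cv2.boxPoints(r))
print(manip.read_state()['orientation'])
```

```text
[[ 573.8  201.4   90. ]
 [ 551.   204.7   90. ]
 [ 500.8 -242.    90. ]
 [ 477.1 -237.6   90. ]]
len 448.91034350910047
[562.42959407 203.00983822  90.        ] [ 488.96817838 -239.84896198   90.        ] -1.7351794967218332
[[536.  -16.9  87. ]
 [529.  -64.   87. ]
 [513.  -14.7  87. ]
 [506.2 -60.9  87. ]]
[221.31469207 268.89920514 222.86801247 269.515905  ]
s range [  1.75949571 446.99961787] t [-13.50223479  12.07029519] z 90.25584615230309
0 90.2; 10 90.2; 20 90.5; 30 90.4; 40 90.3; 50 90.2; 60 89.6; 70 90.1; 80 89.9; 90 90.6; 100 89.8; 110 90.0; 120 91.1; 130 90.5; 140 90.1; 150 90.0; 160 90.1; 170 89.8; 180 90.8; 190 90.0; 200 90.5; 210 89.7; 220 84.5; 230 83.8; 240 84.2; 250 83.9; 260 84.1; 270 90.1; 280 89.8; 290 89.6; 300 89.9; 310 90.3; 320 89.8; 330 90.1; 340 90.4; 350 90.2; 360 90.1; 370 90.5; 380 90.2; 390 90.1; 400 90.4; 410 90.6; 420 89.8; 430 89.6; 440 90.4; ((525.0138549804688, -17.152877807617188), (450.5898132324219, 25.96379852294922), 80.8177261352539)
[[ 476.2467  -237.48918]
 [ 501.8778  -241.63237]
 [ 573.781    203.18343]
 [ 548.1499   207.32661]]
[-1.19159902e-04  1.52299199e-01  9.88334291e-01 -5.18161362e-04]
```

Measurements agree: edge height is 90 mm, length about 450 mm, and the notch runs from about 222 to 269 mm. Next I'll work out the first approach, with tool y along the rail.

```bash
cat >> h.py <<'E'
C0=np.array([525.4,-17.8]); E=np.array([-0.162,-0.9868]); L0=C0-225*E
def go(s,z):
    st=manip.read_state(); q=st['orientation']; r=R.from_quat([q[1],q[2],q[3],q[0]])
    tgt=np.r_[L0+s*E,z]; y=r.as_matrix()[:2,1]; x=-E
    tw=-np.arctan2(y[0]*x[1]-y[1]*x[0],y@x)
    print("cm",(r.inv().apply(tgt-st['tcp_pos'])/10).round(2),"twist",round(tw,3))
E
python3 -c "
from h import *
go(40,200);go(40,105)"
```

```text
cm [-48.   -30.04   1.37] twist -0.143
cm [-48.   -30.02  10.87] twist -0.143
```

Request:
carry_out([
  [[0,0,0],0,0],
  [[-48,-30,1],-0.143,0],
  [[-48,-30,1],-0.143,0],
  [[-48,-30,1],-0.143,0],
  [[-48,-30,1],-0.143,0],
  [[-48,-30,1],-0.143,0],
  [[-48,-30,1],-0.143,0],
  [[-48,-30,1],-0.143,0],
  [[-48,-30,1],-0.143,0],
  [[-48,-30,1],-0.143,0],
  [[-48,-30,1],-0.143,0],
  [[-48,-30,1],-0.143,0],
  [[-48,-30,1],-0.143,0],
  [[-48,-30,1],-0.143,0],
  [[-48,-30,1],-0.143,0],
  [[-48,-30,1],-0.143,0],
  [[-48,-30,1],-0.143,0],
  [[-48,-30,1],-0.143,0],
  [[-48,-30,1],-0.143,0],
  [[-48,-30,1],-0.143,0],
], squeeze=20)

```text
clock: 2.1
tcp_pos: [555.4, 165.7, 204.0]
orientation: [0.0, 0.081, 0.997, -0.0]
force: [-0.1, 0.0, 0.6]
width: 0.3
gripper_force: 0.0
```

Request:
carry_out([
  [[0,0,3],0,0],
  [[0,0,6],0,0],
  [[0,0,8],0,0],
  [[0,0,9.5],0,0],
  [[0,0,10],0,0],
  [[0,0,10],0,0],
  [[0,0,10],0,0],
  [[0,0,10],0,0],
  [[0,0,10],0,0],
])

```text
clock: 3.0
tcp_pos: [555.9, 165.5, 104.6]
orientation: [0.001, 0.081, 0.997, 0.0]
force: [-0.3, -0.1, 0.4]
width: 0.8
gripper_force: 0.0
```

Run:
```python
from h import *
a,_=viewer.get_image("scene"); b,_=viewer.get_image("top")
A=cv2.resize(a[160:310,100:300],(800,600)); 
cv2.imwrite("pics/c1.png",A[:,:,::-1]); cv2.imwrite("pics/t1.png",b[:,:,::-1])
go(40,95); print(manip.read_state()['force'],manip.read_state()['tcp_pos'])
```

```text
cm [ 0.03 -0.08  0.94] twist -0.0
[-1.00555169 -0.5787379  -0.86103803] [555.79812044 165.46358754 104.36719737]
```

View pics/c1.png

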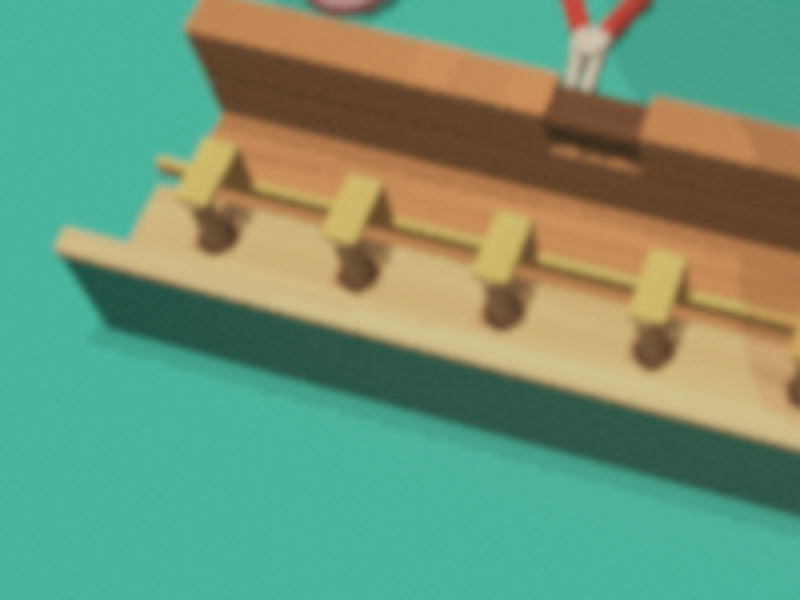

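That crop shows the rail's far (right) half with the notch at about (600,120), and the hand is out of view. The pose readings match the plan, so I'll descend carefully.

Request:
carry_out([
  [[0,0,0.5],0,0],
  [[0,0,1.0],0,0],
  [[0,0,1.2],0,0],
  [[0,0,1.3],0,0],
  [[0,0,1.3],0,0],
])

```text
clock: 3.6
tcp_pos: [555.5, 165.4, 90.8]
orientation: [-0.0, 0.081, 0.997, -0.0]
force: [-0.3, -0.4, -0.4]
width: 0.7
gripper_force: 0.0
```

Request:
carry_out([
  [[0,0,0.05],0,0],
  [[0,0,0.1],0,0],
  [[0,0,0.1],0,0],
])

```text
clock: 3.9
tcp_pos: [555.6, 165.4, 90.6]
orientation: [0.0, 0.081, 0.997, 0.0]
force: [-4.3, -1.1, 12.2]
width: 0.4
gripper_force: 6.3
```

Request:
carry_out([
  [[0,0,0.05],0,0],
  [[0,0,0.1],0,0],
  [[0,0,0.1],0,0],
])

```text
clock: 4.2
tcp_pos: [555.7, 165.5, 90.5]
orientation: [0.001, 0.081, 0.997, 0.0]
force: [-8.7, -2.0, 29.2]
width: 0.1
gripper_force: 14.9
```

Contact is made. I'll ease off to a light press and stroke rightwards.

Request:
carry_out([
  [[0,0,-0.12],0,0],
  [[0,0,-0.12],0,0],
  [[0,0,-0.12],0,0],
])

```text
clock: 4.5
tcp_pos: [555.8, 165.5, 90.6]
orientation: [0.0, 0.081, 0.997, 0.0]
force: [-2.4, -0.2, 11.6]
width: 0.2
gripper_force: 5.6
```

Request:
carry_out([
  [[0,-0.5,0],0,0],
  [[0,-1,0],0,0],
  [[0,-1.5,0],0,0],
  [[0,-2,0],0,0],
  [[0,-2.5,0],0,0],
  [[0,-2.5,0],0,0],
])

```text
clock: 5.1
tcp_pos: [552.3, 140.5, 90.6]
orientation: [0.001, 0.081, 0.997, 0.0]
force: [0.1, -1.6, 7.8]
width: 0.6
gripper_force: 4.2
```

Request:
carry_out([
  [[0,-0.5,0],0,0],
  [[0,-1,0],0,0],
  [[0,-1.5,0.01],0,0],
  [[0,-2,0.01],0,0],
  [[0,-2.5,0.01],0,0],
  [[0,-3,0.02],0,0],
  [[0,-3.5,0.02],0,0],
  [[0,-4,0.02],0,0],
  [[0,-4.2,0.02],0,0],
  [[0,-4.4,0.02],0,0],
])

```text
clock: 6.1
tcp_pos: [545.5, 97.8, 90.6]
orientation: [0.001, 0.081, 0.997, 0.001]
force: [1.3, 6.2, 10.5]
width: 0.5
gripper_force: 5.1
```

Run:
```python
from h import *
s=manip.read_state(); p=s['tcp_pos']; d=p[:2]-L0; print(p,s['force'],"s",d@E,"t",d@np.array([-E[1],E[0]]))
b,_=viewer.get_image("top"); cv2.imwrite("pics/t2.png",cv2.resize(b[150:330,130:430],(800,480))[:,:,::-1])
```

```text
[545.52490051  97.8152529   90.55354886] [ 1.30880983  6.1531803  10.52224224] s 107.65473855889974 t 1.1295808509362453
```

View pics/t2.png

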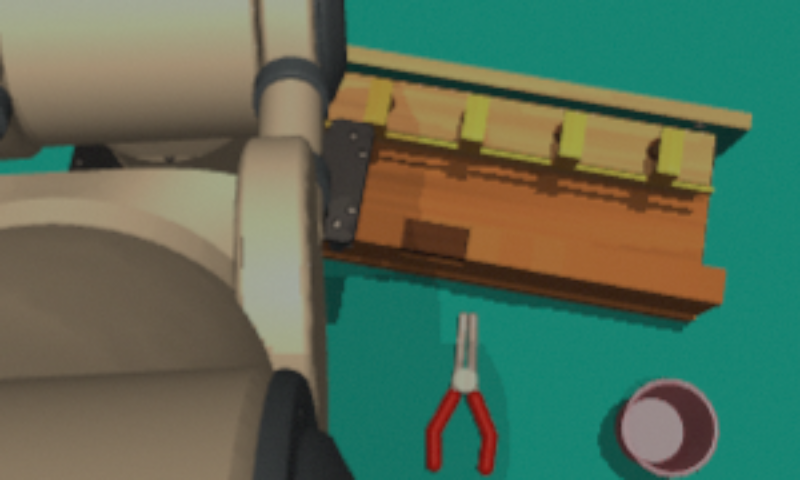

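The arm is over the rail's left part, and the gripper body's right edge (at about x 345) is left of the notch at (435,238). Contact is good at 107 mm, so I'll stroke on.

Request:
carry_out([
  [[0,0,0],0,0],
  [[0,-0.4,0],0,0],
  [[0,-0.8,0],0,0],
  [[0,-1.2,0],0,0],
  [[0,-1.6,0],0,0],
  [[0,-2,0.01],0,0],
  [[0,-2.4,0.01],0,0],
  [[0,-2.8,0.01],0,0],
  [[0,-3.2,0.01],0,0],
  [[0,-3.6,0.01],0,0],
  [[0,-4,0.02],0,0],
  [[0,-4.4,0.02],0,0],
  [[0,-4.8,0.02],0,0],
  [[0,-5.2,0.02],0,0],
])

```text
clock: 7.55
tcp_pos: [536.9, 46.4, 90.3]
orientation: [0.001, 0.081, 0.997, 0.0]
force: [1.5, 5.6, 8.6]
width: 0.7
gripper_force: 4.9
```

Request:
carry_out([
  [[0,-0.4,0],0,0],
  [[0,-0.8,0],0,0],
  [[0,-1.2,0],0,0],
  [[0,-1.6,0],0,0],
  [[0,-2,0.01],0,0],
  [[0,-2.4,0.01],0,0],
  [[0,-2.8,0.01],0,0],
  [[0,-3.2,0.01],0,0],
  [[0,-3.6,0.01],0,0],
  [[0,-4,0.01],0,0],
])

```text
clock: 8.55
tcp_pos: [530.6, 6.9, 90.2]
orientation: [0.001, 0.081, 0.997, 0.0]
force: [2.3, 6.9, 12.0]
width: 0.3
gripper_force: 5.8
```

Request:
carry_out([
  [[0,-0.4,0],0,0],
  [[0,-0.8,0],0,0],
  [[0,-1.2,0],0,0],
  [[0,-1.6,0],0,0],
  [[0,-2,0],0,0],
  [[0,-2.4,0],0,0],
  [[0,-2.8,0],0,0],
  [[0,-3.2,0],0,0],
  [[0,-3.6,0],0,0],
])

```text
clock: 9.45
tcp_pos: [523.5, -29.2, 89.5]
orientation: [-0.0, 0.081, 0.997, -0.0]
force: [0.6, 0.4, 0.2]
width: 0.5
gripper_force: 0.0
```

Request:
carry_out([
  [[0,-0.4,0],0,0],
  [[0,-0.8,0],0,0],
  [[0,-0.9,0],0,0],
  [[0,-0.9,0],0,0],
  [[0,-0.9,0],0,0],
])

```text
clock: 9.95
tcp_pos: [522.2, -37.8, 89.6]
orientation: [-0.0, 0.081, 0.997, 0.0]
force: [-0.1, -0.3, -0.2]
width: 0.5
gripper_force: 0.0
```

Run:
```python
from h import *
s=manip.read_state(); p=s['tcp_pos']; d=p[:2]-L0; print(p,s['force'],"s",d@E,"t",d@np.array([-E[1],E[0]]))
a,_=viewer.get_image("scene"); cv2.imwrite("pics/s3.png",cv2.resize(a[130:310,100:400],(800,480))[:,:,::-1])
```

```text
[522.1757733  -37.78246309  89.61141667] [-0.10813726 -0.32181709 -0.18112947] s 245.24512330544937 t 0.05549211837108025
```

View pics/s3.png

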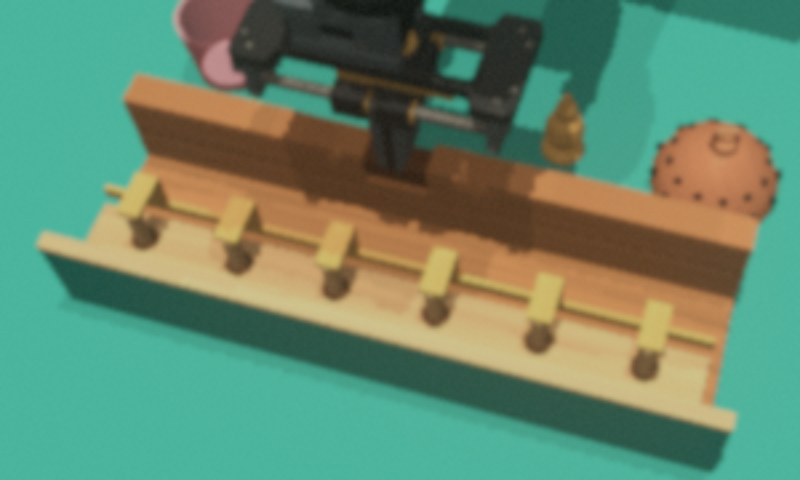

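The fingertip stands in the notch at about (395,165), and the contact force vanished there, so the notch is confirmed by feel. Now I'll press down.

Request:
carry_out([
  [[0,0,0.2],0,0],
  [[0,0,0.4],0,0],
  [[0,0,0.6],0,0],
  [[0,0,0.7],0,0],
  [[0,0,0.8],0,0],
  [[0,0,0.8],0,0],
])

```text
clock: 10.6
tcp_pos: [522.2, -37.8, 81.5]
orientation: [-0.0, 0.081, 0.997, 0.0]
force: [-0.7, 0.3, 0.2]
width: 0.7
gripper_force: 0.0
```

Request:
carry_out([
  [[0,0,0.1],0,0],
  [[0,0,0.2],0,0],
  [[0,0,0.3],0,0],
  [[0,0,0.4],0,0],
  [[0,0,0.45],0,0],
  [[0,0,0.45],0,0],
])

```text
clock: 11.2
tcp_pos: [522.2, -37.9, 77.0]
orientation: [-0.0, 0.081, 0.997, 0.0]
force: [0.3, 0.1, 0.3]
width: 0.5
gripper_force: 0.1
```

Request:
carry_out([
  [[0,0,0.05],0,0],
  [[0,0,0.1],0,0],
  [[0,0,0.1],0,0],
  [[0,0,0.1],0,0],
])

```text
clock: 11.6
tcp_pos: [522.2, -37.9, 76.2]
orientation: [0.0, 0.081, 0.997, -0.0]
force: [-1.4, -0.6, 6.3]
width: 0.6
gripper_force: 2.9
```

Request:
carry_out([
  [[0,0,0.05],0,0],
  [[0,0,0.1],0,0],
  [[0,0,0.1],0,0],
  [[0,0,0.1],0,0],
])

```text
clock: 12.0
tcp_pos: [522.2, -37.9, 76.0]
orientation: [0.0, 0.081, 0.997, -0.0]
force: [-6.0, 0.9, 24.3]
width: 0.4
gripper_force: 12.2
```

The tongue is on its stop: TCP height is 76.0 mm and the force climbs steeply. I'll lift straight up and check.

Request:
carry_out([
  [[0,0,-0.2],0,0],
  [[0,0,-0.7],0,0],
  [[0,0,-1.5],0,0],
  [[0,0,-3],0,0],
  [[0,0,-6],0,0],
  [[0,0,-9],0,0],
  [[0,0,-12],0,0],
  [[0,8,-12],0,0],
  [[0,14,-12],0,0],
  [[0,18,-12],0,0],
  [[0,20,-12],0,0],
  [[0,20,-12],0,0],
  [[0,20,-12],0,0],
  [[0,20,-12],0,0],
])

```text
clock: 13.4
tcp_pos: [554.4, 158.7, 195.3]
orientation: [-0.0, 0.081, 0.997, -0.0]
force: [-0.1, 0.1, -0.1]
width: 0.2
gripper_force: 0.0
```

Run:
```python
from h import *
s=manip.read_state(); print(s['clock'],s['tcp_pos'],s['force'])
b,d=viewer.get_image("top"); a,_=viewer.get_image("scene")
P=at_depth("top",[(u,v) for v in range(234,247) for u in range(284,302)],[d[v,u] for v in range(234,247) for u in range(284,302)])
k=abs((P[:,:2]-L0)@np.array([-E[1],E[0]]))<7; k&=abs((P[:,:2]-L0)@E-245.5)<15
print("tongue top z",np.median(P[k,2]),k.sum())
cv2.imwrite("pics/s4.png",cv2.resize(a[130:310,100:400],(800,480))[:,:,::-1])
```

```text
13.4 [554.37640263 158.69709389 195.27416716] [-0.11214516  0.1279144  -0.0644381 ]
tongue top z 75.75071861641237 116
```

View pics/s4.png

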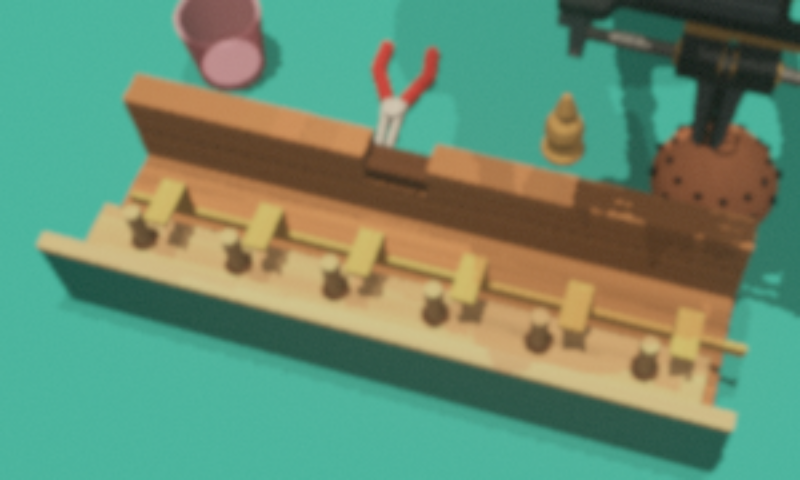

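The tabs have slid clear of all six dowels (for example, the tab at (165,200) is beside the dowel at (145,225)). The tongue top is at about 76 mm, fully down, and the lamp parts and pliers are unmoved. I'm handing in.

```bash
python3 -c "
from rig import manip
print(manip.job_done())"
```

```text
the job is handed in; nothing more can be done
None
```

I handed the job in: I stroked the rail from about 40 mm to the notch at about 245 mm and pressed the tongue fully down; the last picture showed the keeper clear of all six dowels, the lamp parts and pliers unmoved, and the hand away from the rack (no verdict was returned).

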